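# Ring the missing keys: flip open the key finder and press its button

## Task

The keys are missing, so ring them: with a fingertip under its front tab push the lid of the key-finder box up and over until it stays open by itself, then press the wider of the two buttons inside all the way down and let it go. Only push and press: do not pinch the tab or press on the steel plate on top of it, do not press the narrow button, and leave everything else on the flap where it stands.

Things in the scene. Friction and masses are not known exactly. Their poses are not given: they have to be found in the camera images.
- finder_box: Key-finder box of grey plastic, fixed to the surface: 130 (its x) by 160 (its y) by 60 mm high, walls 5 mm, with a black deck inside at height 34 mm that carries the two buttons. Origin at the centre of its underside; its z is up, its -x side is the front which looks to the robot's right (world -y, turned at most 0.3 rad either way), its +x side carries the hinge.
- lid (a joint): Lid angle: 0 closed, grows as the lid swings up about the hinge and away from the front, 1.57 upright, stop at 2.2 where it leans back. A plain loose hinge without spring or latch: below about 1.5 the lid (about 0.12 kg) falls shut, beyond that it falls open onto the stop and stays.
- lid_hinge (a point): Middle of the hinge line, which runs along the box's y: 65 mm behind the box centre and 60 mm above the surface.
- lid_tab (a point): Middle of the underside of the tab's front edge, 164 mm from the hinge line; moves with the lid. The lid is a flat grey plate 162 mm wide, 6 mm thick, reaching 137 mm from the hinge; at its front middle a tab 80 mm wide and 6 mm thick goes on to 164 mm, so that closed it juts 34 mm out in front of the box, its underside 61 mm above the surface with free space below.
- tab_plate (a point): Steel trim plate, 22 by 66 by 3 mm, on top of the tab and lid, from 134 to 156 mm from the hinge, at the middle. Not to be pressed. The point is the centre of its upper face.
- wide_button (a joint): Travel of the wide button: 0 up, 0.006 m fully down; springs back; about 5 N takes it fully down.
- wide_button_top (a point): Centre of the top of the wide button, white, round, 34 mm across, on a round grey housing 50 mm across. Top 56 mm above the surface (4 mm below the box rim), about 70 mm in front of the hinge line; 72 mm beside the narrow button, on either side (left and right are swapped at random).
- narrow_button (a joint): Travel of the narrow button: 0 up, 0.006 m fully down. Not to be pressed.
- narrow_button_top (a point): Centre of the top of the narrow button, white, round, 18 mm across, top 56 mm above the surface.
- carousel_arm (a point): Tip of one arm of the grey plastic key carousel: base 130 mm across, post 200 mm high, four arms of 85 mm reach on top at 200 to 230 mm, which turn easily, keys hanging below. Leave it alone.
- egg_cup: Empty white ceramic egg cup, 48 mm across, 62 mm high; origin at the centre of its underside. Bystander beside the box (its +y side, towards the robot).
- keyring: Stainless keyring, 36 mm, with one key, lying flat, 90 mm long in all, 4 mm thick; origin at the ring's centre. Bystander.
- wallet_case: Black hard-plastic wallet case lying flat, 75 by 110 by 20 mm; origin at the centre of its underside. Bystander.
- flashlight: Small aluminium flashlight lying along its x, 108 mm long, 28 mm across the head; origin under its middle. Bystander beside the box (its -y side, away from the robot).
- coin_bowl: Small wooden bowl, 100 mm across, 35 mm high, behind the box; origin at the centre of its underside. The opened lid leans over it without touching. Bystander.
Things that resemble listed ones, but are neither listed nor needed, are in the scene too. What is shaped like the finder_box but turquoise is not meant.

How it is judged:
On the way, in this order (a step that is already met when the one before it is completed fails the run):
1. the lid is open past its over-centre point (value of joint lid above 1.75 rad), for 0.2 s.
2. the wide button is pressed down while the lid stays open (value of joint wide_button above 0.0045 m and value of joint lid above 1.75 rad), for 0.05 s.
At the end, for the whole second after the job is handed in: The lid rests open by gravity beyond 1.75 rad, at rest; the wide button has been pressed at least 4.5 mm after the lid was open and has sprung back; the narrow button is up; every bystander is within 30 mm of its start, and the carousel arm within 40 mm (value of joint lid above 1.75 rad and velocity of joint lid between -0.1 and 0.1 rad/s and value of joint each of wide_button, narrow_button below 0.0015 m and distance of carousel_arm from where it was at the start of the episode below 0.04 m and distance of each of egg_cup, keyring, wallet_case, flashlight, coin_bowl from where it was at the start of the episode below 0.03 m); the robot touches nothing.
It fails at once if the narrow button was pressed (value of joint narrow_button above 0.003 m).
It fails at once if the tab was pinched or its steel plate pressed (over 2 N) (contact force between the fingers and lid_c2 above 2 N).
It fails at once if a bystander was lifted, carried, tipped or shifted by more than 30 mm (distance of any of egg_cup, keyring, wallet_case, flashlight, coin_bowl from where it was at the start of the episode above 0.03 m or angle between any of egg_cup, keyring, wallet_case, flashlight, coin_bowl's own z axis and vertical above 0.5 rad or height (world z) of any of egg_cup, keyring, wallet_case, flashlight, coin_bowl above 0.012 m).
It fails at once if the key carousel was turned by more than 40 mm at its arm tip (distance of carousel_arm from where it was at the start of the episode above 0.04 m).
It also fails if it takes over 45 s, if anything falls off the work surface, if the arm or the gripper's body presses on something with over 40 N, if the wrist force passes 120 N, or if a joint passes its speed limit or range.

## Robot

A 7-joint arm with a two-finger parallel gripper is mounted at the origin on the work surface. World frame = base frame: x ahead of the robot, y to its left, z up, the work surface at z = 0. Lengths are in m, angles in rad, forces in N, time in s.
With the tool pointing down it reaches from about 0.4 to 0.85 m from the base axis. Payload 4.5 kg.
Tool frame: the origin (TCP) lies between the finger pads; the fingertips stand 14 mm ahead of it and the grasp point (between the pads) lies 5 mm behind it (robot.finger_overhang is the distance from the TCP to the fingertips, in m); z points along the fingers, y is the direction in which the jaws open and shut (so a half turn about z gives the same grasp; the last joint's range is limited). The gripper opens to 88 mm and grips with 3 to 60 N. Pads are 18 mm wide; open, the fingers measure 123 mm over their backs; the gripper's body (75 mm by 187 mm) begins 45 mm behind the grasp point.
Start: joints at [1.353, 0.689, -0.195, 1.565, 0.157, 0.902, -0.215], TCP at [0.156, -0.605, 0.253] pointing down, gripper open.
Joint ranges: [-3.01, 3.01], [-0.46, 2.08], [-1.47, 1.51], [0.13, 2.56], [-1, 4.14], [0.04, 2.09], [-2.66, 2.66]. Speed limits (rad/s): [2.57, 2.57, 3.14, 3.14, 3.14, 3.14, 3.14].

## Interface

Orientations are given as a rotation vector (axis times angle).
In Python, from bench import robot, cams gives the robot as it stands.
- The arm moves only by the tool drive_tool, never from a script. Its argument "series" is a list of rows, each an object of numbers: "gripper": the finger opening in m, from 0 to 0.0881; "x", "y", "z": the shift along the world's x, y, z in m; "spin": the turn about the world's z in degrees. A call has 1 to 10 rows; each row is the pose to reach, as a shift and turn from the pose commanded when the call began; what a row does not reach only later rows make up. A row lasts 1/12 s, in which the tool goes at most 41.7 mm and 7.16 degrees, less where a joint would pass 70% of its speed; a pose out of reach is approached as far as the arm can. A call with a gripper value outside its range is refused whole. The fingers move at their own pace and stop on an object; "newtons" is the grip in N (left out, the last holds). Time passes only in rows, so rows that repeat a pose let the fingers close. It gives the time, the measured TCP pose, the force and the opening at its end, in the units of the state.
- robot.state(): the state, without advancing time (a new reading comes with each control period).
- cams.read_camera(name): name is "scene" or "top" or "wrist"; returns a dict with "pixels" (480x640x3 uint8, red, green, blue), "fx", "fy", "cx", "cy" (pixels), "R" (3x3) and "t" (3): a world point X has camera coordinates R X + t; the wrist camera has in their place "tool_from_camera" (4x4, takes a point from camera to tool coordinates, whose origin is the TCP and whose axes are the flange's). Camera axes: x right, y down, z forward; pixel columns grow to the right and rows downward; lengths in m; the calibration is good to about 2 mm. The wrist camera is an equidistant fisheye: a pixel r from the principal point sees the ray r / f radians off the axis. A picture is of the moment at which its call begins: read the wrist's pose just before it. There is no depth.
- robot.close_job(): hands the job in, once; it reports no verdict.
The state is a dict: "clock": time; "qpos": joint angles; "qd": joint speeds; "tau": joint torques, N m; "tool_pos": TCP position; "ee_rot": TCP orientation; "contact_force": force on the tool from outside, world axes, zero at the start; "wrist_torque": the same for the moment, N m; "finger_gap": finger opening in m.
Only numpy, scipy, OpenCV 4.12 (cv2) and the standard library are available. Lean on these libraries where they do the work, as an engineer would, in place of code of your own. Each camera call takes 0.05 s, during which the arm holds its last target.

## Working session

There is one attempt and no reset: what is moved stays moved. The work goes in short steps, Python scripts to look and compute and a tool call to move; the robot and the scene stay as the last step left them, time stands still between calls to the robot, and variables do not carry over. Pictures are saved under pics/ and viewed, and the job is handed in when it is done.

Besides the shell and the picture viewer there is one more tool, called after "Request:" as name([rows], argument=value, ...), one row to a line, values as JSON. drive_tool: Moves the arm, as the interface text tells. Its arguments: {"type":"object","properties":{"series":{"type":"array"},"newtons":{"type":"number"}},"required":["series"]}

```bash
mkdir -p pics; ls
python3 - <<'E'
from bench import robot, cams
import cv2,json
s=robot.state(); print({k:s[k] for k in('clock','tool_pos','ee_rot','contact_force','finger_gap')})
for n in('scene','top','wrist'):
    c=cams.read_camera(n); cv2.imwrite(f'pics/{n}0.png',c['pixels'][:,:,::-1]); print(n,{k:(v if not hasattr(v,'tolist') else v.tolist()) for k,v in c.items() if k!='pixels'})
E
```

```text
pics
{'clock': 0.0, 'tool_pos': array([ 0.15555303, -0.60470294,  0.25190776]), 'ee_rot': array([-3.11490527e+00, -3.94522943e-01,  5.63758823e-04]), 'contact_force': array([-0.67439193, -0.27685189, -0.14074271]), 'finger_gap': 0.08818572408113431}
scene {'fx': 599.3031399683395, 'fy': 599.3031399683395, 'cx': 312.4377644018704, 'cy': 246.4613769439494, 'R': [[0.6776821926890033, 0.7353140732574376, 0.0077497988219251785], [0.5183123074508582, -0.470159527498233, -0.7143545132828695], [-0.5216312851595384, 0.48812214902849266, -0.6997410735197799]], 't': [-0.45373189685390486, -0.14488223269254374, 1.7828781958487034]}
top {'fx': 561.3478384329085, 'fy': 561.3478384329085, 'cx': 317.4802405284178, 'cy': 234.39325937530307, 'R': [[0.021081839340859904, -0.9997763962849086, 0.0016472648746934002], [-0.977610243652933, -0.02095940880788328, -0.2093774455075731], [0.20936515363082478, 0.0028036786522803755, -0.977833509259708]], 't': [0.09012113569322483, 0.5772523603007089, 1.1592808738651446]}
wrist {'fx': 371.64829954431775, 'fy': 371.64829954431775, 'cx': 320.033130141519, 'cy': 236.83217731126473, 'tool_from_camera': [[0.001204262956999531, -0.9539977440638467, -0.29981136414722365, 0.07683103519705949], [0.9999992655807659, 0.0011079885590148863, 0.0004911204324617131, 2.1366649693210782e-05], [-0.00013634022329418193, -0.2998117353981357, 0.9539983777391337, -0.13204169648196679], [0.0, 0.0, 0.0, 1.0]]}
```

View pics/scene0.png

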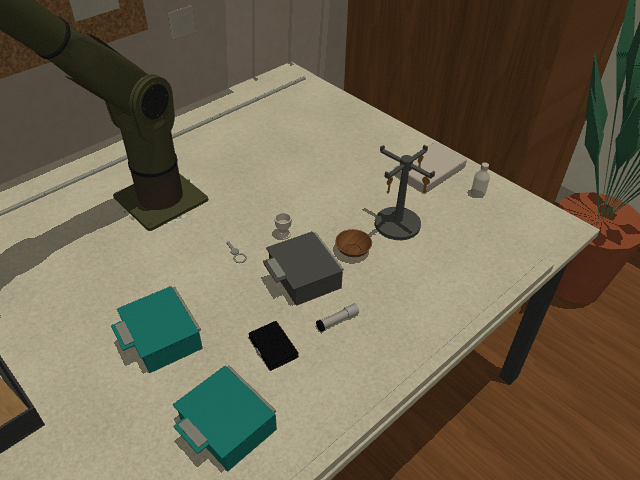

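View pics/top0.png

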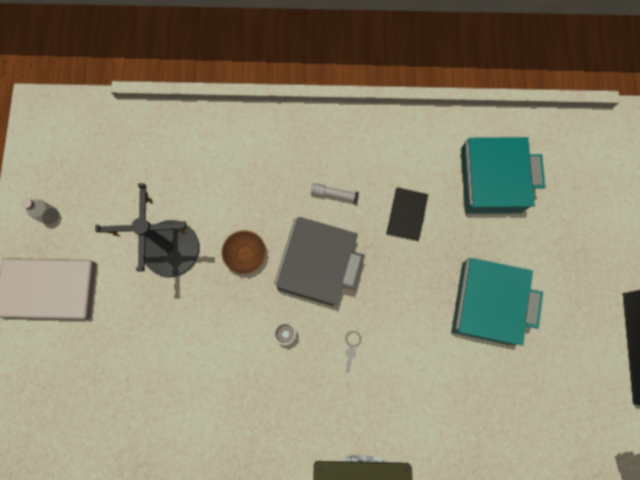

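View pics/wrist0.png

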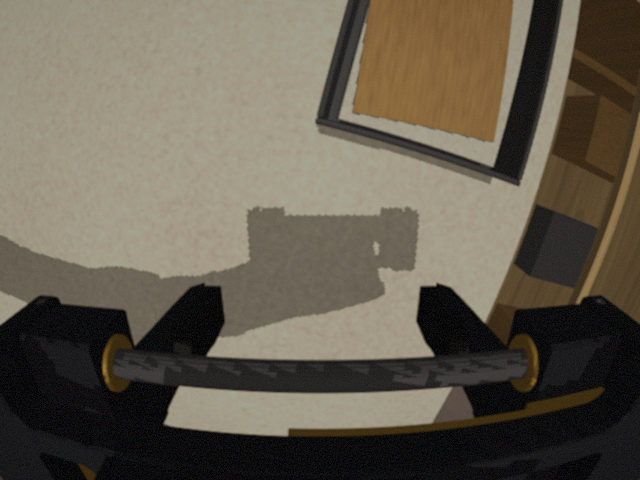

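The grey box (scene 305,267; top 318,262) is the one meant. The turquoise boxes at top (500,175) and (495,302) are not. I'll confirm this in an enlarged crop.

Run:
```python
import cv2
a=cv2.imread('pics/top0.png'); c=a[170:360,220:430]; cv2.imwrite('pics/crop_top.png',cv2.resize(c,None,fx=3.8,fy=3.15,interpolation=cv2.INTER_CUBIC) if 0 else cv2.resize(c,None,fx=3,fy=3,interpolation=cv2.INTER_CUBIC))
a=cv2.imread('pics/scene0.png'); c=a[200:340,230:390]; cv2.imwrite('pics/crop_sc.png',cv2.resize(c,None,fx=4,fy=4,interpolation=cv2.INTER_CUBIC))
```

```text
(no output)
```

View pics/crop_top.png

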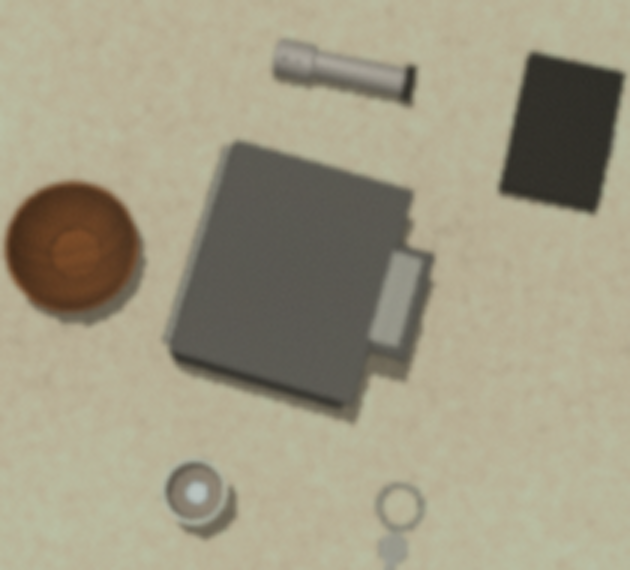

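View pics/crop_sc.png

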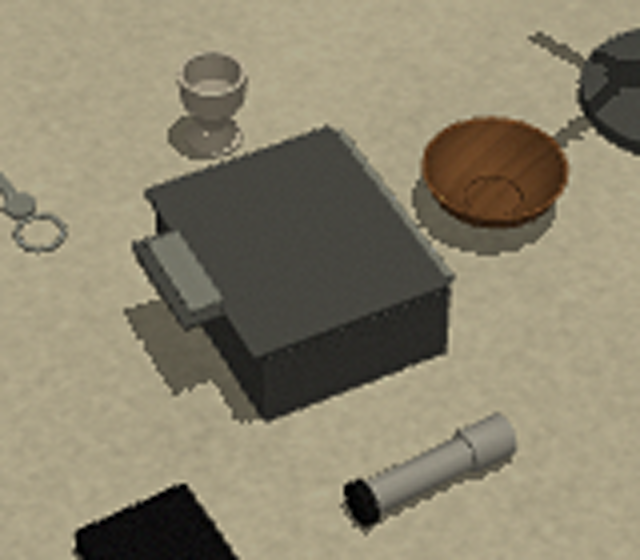

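```bash
cat > h.py <<'E'
import numpy as np, cv2
from scipy.optimize import least_squares
from scipy.spatial.transform import Rotation as Ro
def proj(c,X): 
    q=np.asarray(X)@np.array(c['R']).T+np.array(c['t']); return np.c_[c['fx']*q[:,0]/q[:,2]+c['cx'],c['fy']*q[:,1]/q[:,2]+c['cy']]
def onplane(c,p,z):
    d=np.linalg.solve(np.array(c['R']),[(p[0]-c['cx'])/c['fx'],(p[1]-c['cy'])/c['fy'],1]); o=-np.array(c['R']).T@np.array(c['t']); return o+d*(z-o[2])/d[2]
def box2w(p,P):
    P=np.atleast_2d(P); c,s=np.cos(p[2]),np.sin(p[2]); return np.c_[p[0]+c*P[:,0]-s*P[:,1],p[1]+s*P[:,0]+c*P[:,1],P[:,2]]
E
python3 - <<'E'
from bench import robot,cams
from h import *
T=cams.read_camera('top');S=cams.read_camera('scene')
L=lambda d,y,z:[.065-d,y,z]
tp=[((236,141),L(0,-.081,.067)),((412,191),L(.137,-.081,.067)),((343,404),L(.137,.081,.067)),((432,255),L(.164,-.04,.067)),((405,358),L(.164,.04,.067)),((174,353),L(0,.081,.067))]
sp=[((147,192),L(.137,.081,.067)),((257,355),L(.137,-.081,.067)),((268,419),[-.065,-.08,0]),((445,353),[.065,-.08,0])]
tu=np.array([p for p,_ in tp])/3+[220,170]; su=np.array([p for p,_ in sp])/4+[230,200]
tX=np.array([x for _,x in tp]);sX=np.array([x for _,x in sp])
def res(p,m=3):
    r=[]
    if m&1:r.append(proj(T,box2w(p,tX))-tu)
    if m&2:r.append(proj(S,box2w(p,sX))-su)
    return np.concatenate(r).ravel()
for m in(1,2,3):
    f=least_squares(res,[.5,0,1.57],args=(m,)); print(m,f.x,f.fun.round(1))
p=f.x;np.save('pose.npy',p)
for n,q in dict(hinge=L(0,0,.06),tab=L(.164,0,.061),btn=L(.07,.036,.056),btn2=L(.07,-.036,.056)).items(): print(n,box2w(p,q).round(4))
print('cup',onplane(T,(195/3+220,492/3+170),.06),'bowl',onplane(T,(72/3+220,247/3+170),.03),'wallet',[onplane(T,(x/3+220,y/3+170),.02).round(3) for x,y in((528,52),(624,73),(597,212),(499,190))],'flash',[onplane(T,(x/3+220,y/3+170),.014).round(3) for x,y in((275,58),(412,85))],'ring',onplane(T,(400/3+220,507/3+170),.0))
E
```

```text
1 [0.51884556 0.10569784 1.30403382] [-1.3 -1.1  0.6 -0.3  2.9  0.8  0.9 -0.2 -0.2  1.1 -2.9 -0.6]
2 [0.52537844 0.10798143 1.30700591] [-0.6 -1.  -0.2  0.3 -0.2  1.   1.  -0.4]
3 [0.5205423  0.10672034 1.30940083] [-2.  -1.7 -0.  -1.3  2.6 -0.1  0.4 -1.3 -0.5  0.1 -3.2 -1.2 -2.2 -1.7
 -1.8 -0.6 -1.8  0.1 -0.6 -1.3]
hinge [[0.5373 0.1695 0.06  ]]
tab [[0.495  0.0111 0.061 ]]
btn [[0.4845 0.1112 0.056 ]]
btn2 [[0.554  0.0926 0.056 ]]
cup [0.36051324 0.1659342  0.06      ] bowl [0.53773748 0.26430982 0.03      ] wallet [array([ 0.698, -0.075,  0.02 ]), array([ 0.683, -0.148,  0.02 ]), array([ 0.574, -0.126,  0.02 ]), array([ 0.59 , -0.052,  0.02 ])] flash [array([0.691, 0.118, 0.014]), array([0.672, 0.013, 0.014])] ring [0.35491648 0.01881542 0.        ]
```

Request:
drive_tool([
  {"x":0.03,"y":0.03,"z":0.0,"spin":6,"gripper":0},
  {"x":0.06,"y":0.06,"z":0.0,"spin":12,"gripper":0},
  {"x":0.08,"y":0.09,"spin":18,"gripper":0},
  {"x":0.11,"y":0.12,"spin":24,"gripper":0},
  {"x":0.14,"y":0.15,"spin":30,"gripper":0},
  {"x":0.16,"y":0.18,"spin":36,"gripper":0},
  {"x":0.18,"y":0.21,"spin":42,"gripper":0},
  {"x":0.2,"y":0.24,"spin":48,"gripper":0},
  {"x":0.22,"y":0.27,"spin":54,"gripper":0},
  {"x":0.24,"y":0.3,"spin":60.5,"gripper":0},
], newtons=20)

```text
validation failed for argument at $.se...
```

Request:
drive_tool([
  {"x":0.03,"y":0.03,"z":0.0,"spin":6,"gripper":0},
  {"x":0.06,"y":0.06,"z":0.0,"spin":12,"gripper":0},
  {"x":0.08,"y":0.09,"z":0,"spin":18,"gripper":0},
  {"x":0.11,"y":0.12,"z":0,"spin":24,"gripper":0},
  {"x":0.14,"y":0.15,"z":0,"spin":30,"gripper":0},
  {"x":0.16,"y":0.18,"z":0,"spin":36,"gripper":0},
  {"x":0.18,"y":0.21,"z":0,"spin":42,"gripper":0},
  {"x":0.2,"y":0.24,"z":0,"spin":48,"gripper":0},
  {"x":0.22,"y":0.27,"z":0,"spin":54,"gripper":0},
  {"x":0.24,"y":0.3,"z":0,"spin":60.5,"gripper":0},
], newtons=20)

```text
clock: 1.08
tool_pos: [0.3964, -0.3039, 0.2529]
ee_rot: [2.489, 1.917, -0.0]
contact_force: [0.4, -0.9, -0.5]
finger_gap: 0.0233
```

Request:
drive_tool([
  {"x":0.01,"y":0.03,"z":0,"spin":0,"gripper":0},
  {"x":0.02,"y":0.06,"z":0,"spin":0,"gripper":0},
  {"x":0.03,"y":0.1,"z":0,"spin":0,"gripper":0},
  {"x":0.045,"y":0.14,"z":0,"spin":0,"gripper":0},
  {"x":0.06,"y":0.18,"z":0,"spin":0,"gripper":0},
  {"x":0.07,"y":0.21,"z":-0.02,"spin":0,"gripper":0},
  {"x":0.08,"y":0.235,"z":-0.04,"spin":0,"gripper":0},
  {"x":0.085,"y":0.25,"z":-0.07,"spin":0,"gripper":0},
  {"x":0.085,"y":0.25,"z":-0.1,"spin":0,"gripper":0},
  {"x":0.085,"y":0.25,"z":-0.1,"spin":0,"gripper":0},
])

```text
clock: 1.92
tool_pos: [0.4784, -0.0538, 0.1489]
ee_rot: [-2.486, -1.912, 0.009]
contact_force: [-0.3, -0.4, -0.0]
finger_gap: 0.0003
```

Run:
```python
from bench import robot, cams
import cv2
s=robot.state(); print({k:s[k] for k in('clock','tool_pos','ee_rot','contact_force','finger_gap')})
a=cams.read_camera('scene')['pixels'][:,:,::-1]; cv2.imwrite('pics/s1.png',cv2.resize(a[120:340,180:400],None,fx=2.7,fy=2.7,interpolation=2))
cv2.imwrite('pics/w1.png',cams.read_camera('wrist')['pixels'][:,:,::-1])
```

```text
{'clock': 1.9167, 'tool_pos': array([ 0.47840429, -0.05380249,  0.14892833]), 'ee_rot': array([-2.48608454, -1.91230303,  0.00933331]), 'contact_force': array([-0.32780499, -0.41792848, -0.0366111 ]), 'finger_gap': 0.0002884709067821991}
```

View pics/s1.png

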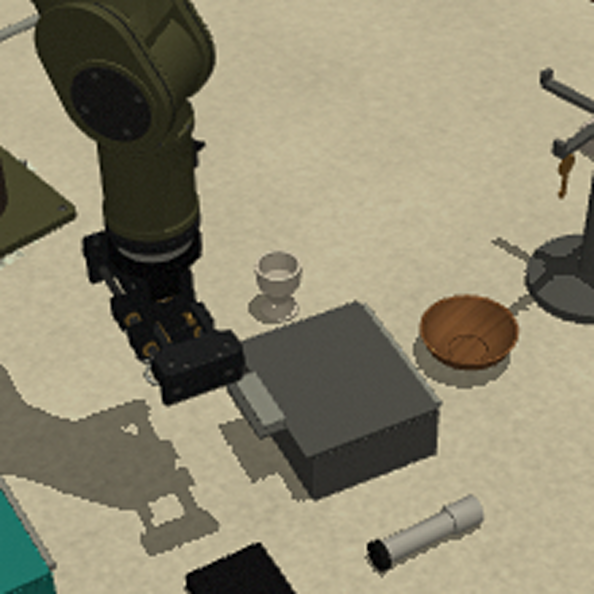

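View pics/w1.png

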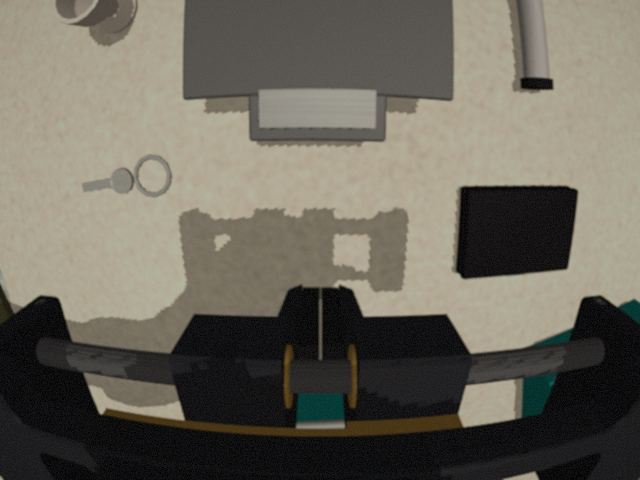

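The wrist view shows the tab's front edge from (249,139) to (385,139), well centred on the closed fingertips at (320,290). I'll use it to refine the tab position.

```bash
cat >> h.py <<'E'
def wray(c,s,p):
    M=np.array(c['tool_from_camera']); d=np.array([p[0]-c['cx'],p[1]-c['cy']]); r=np.hypot(*d); th=r/c['fx']
    v=np.r_[d/r*np.sin(th),np.cos(th)]; R=Ro.from_rotvec(s['ee_rot']).as_matrix()
    return R@M[:3,3]+s['tool_pos'], R@M[:3,:3]@v
def wplane(c,s,p,z):
    o,v=wray(c,s,p); return o+v*(z-o[2])/v[2]
E
python3 - <<'E'
from bench import robot,cams
from h import *
s=robot.state();c=cams.read_camera('wrist')
R=Ro.from_rotvec(s['ee_rot']).as_matrix();print(R.round(3))
for q in((249,139),(385,139),(184,97),(453,99)):
    w=wplane(c,s,q,.066); print(w.round(4),(R.T@(w-s['tool_pos'])).round(4))
E
```

```text
[[ 0.26   0.966 -0.002]
 [ 0.966 -0.26  -0.001]
 [-0.001 -0.002 -1.   ]]
[0.4567 0.0219 0.066 ] [ 0.0689 -0.0425  0.0865]
[0.5339 0.0011 0.066 ] [0.0688 0.0374 0.0864]
[0.4252 0.0591 0.066 ] [ 0.0966 -0.0826  0.0866]
[0.581  0.0159 0.066 ] [0.0954 0.079  0.0862]
```

Request:
drive_tool([
  {"x":0,"y":0,"z":-0.035,"spin":0,"gripper":0},
  {"x":0,"y":0,"z":-0.07,"spin":0,"gripper":0},
  {"x":0,"y":0,"z":-0.09,"spin":0,"gripper":0},
  {"x":0.006,"y":0.022,"z":-0.09,"spin":0,"gripper":0},
  {"x":0.0115,"y":0.043,"z":-0.09,"spin":0,"gripper":0},
  {"x":0.0115,"y":0.043,"z":-0.09,"spin":0,"gripper":0},
])

```text
clock: 2.57
tool_pos: [0.4955, -0.0078, 0.0643]
ee_rot: [-2.49, -1.916, -0.012]
contact_force: [0.8, 0.9, 0.2]
finger_gap: 0.0007
```

Run:
```python
from bench import robot, cams
import cv2
a=cams.read_camera('scene')['pixels'][:,:,::-1]; cv2.imwrite('pics/s2.png',cv2.resize(a[170:320,210:370],None,fx=4,fy=4,interpolation=2))
cv2.imwrite('pics/w2.png',cams.read_camera('wrist')['pixels'][:,:,::-1])
```

```text
(no output)
```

View pics/s2.png

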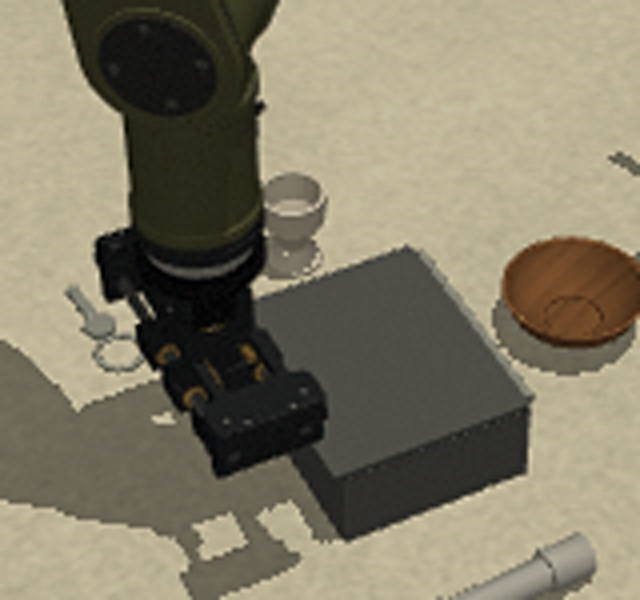

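View pics/w2.png

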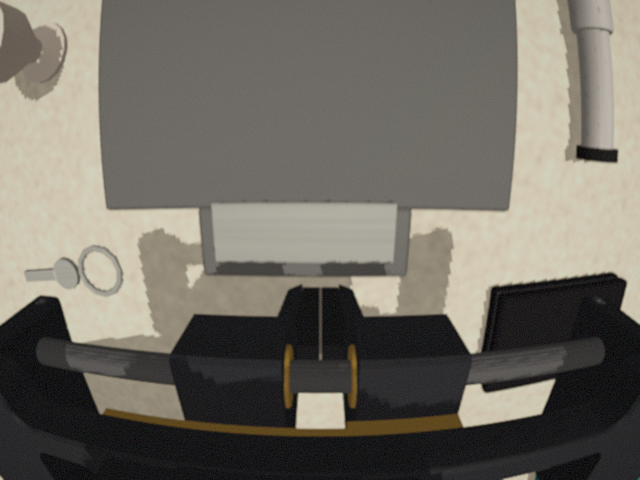

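Request:
drive_tool([
  {"x":0.001,"y":0.004,"z":0,"spin":0,"gripper":0},
  {"x":0.001,"y":0.004,"z":0,"spin":0,"gripper":0},
  {"x":0.001,"y":0.004,"z":0,"spin":0,"gripper":0},
])

```text
clock: 2.92
tool_pos: [0.4935, -0.0093, 0.0633]
ee_rot: [2.494, 1.908, 0.001]
contact_force: [-0.5, 0.2, -0.5]
finger_gap: 0.0003
```

Request:
drive_tool([
  {"x":0.001,"y":0.004,"z":0,"spin":0,"gripper":0},
  {"x":0.001,"y":0.004,"z":0,"spin":0,"gripper":0},
  {"x":0.001,"y":0.004,"z":0,"spin":0,"gripper":0},
])

```text
clock: 3.17
tool_pos: [0.4943, -0.0042, 0.0628]
ee_rot: [-2.493, -1.911, -0.0]
contact_force: [-0.2, 0.0, -0.3]
finger_gap: 0.0003
```

Request:
drive_tool([
  {"x":0,"y":0,"z":-0.006,"spin":0,"gripper":0},
  {"x":0.001,"y":0.003,"z":-0.006,"spin":0,"gripper":0},
  {"x":0.001,"y":0.003,"z":-0.006,"spin":0,"gripper":0},
])

```text
clock: 3.42
tool_pos: [0.4952, -0.0007, 0.0563]
ee_rot: [-2.492, -1.911, 0.0]
contact_force: [-0.1, 1.0, 0.7]
finger_gap: 0.0006
```

Request:
drive_tool([
  {"x":0.001,"y":0.003,"z":0,"spin":0,"gripper":0},
  {"x":0.001,"y":0.003,"z":0,"spin":0,"gripper":0},
  {"x":0.001,"y":0.003,"z":0,"spin":0,"gripper":0},
])

```text
clock: 3.67
tool_pos: [0.4954, 0.0, 0.0566]
ee_rot: [2.494, 1.908, -0.005]
contact_force: [-0.9, -4.1, -0.6]
finger_gap: 0.0007
```

Request:
drive_tool([
  {"x":0.001,"y":0.003,"z":0,"spin":0,"gripper":0},
  {"x":0.001,"y":0.003,"z":0,"spin":0,"gripper":0},
  {"x":0.001,"y":0.003,"z":0,"spin":0,"gripper":0},
])

```text
clock: 3.92
tool_pos: [0.4954, 0.0002, 0.0565]
ee_rot: [2.495, 1.904, -0.012]
contact_force: [-1.4, -9.2, -1.0]
finger_gap: -0.0
```

Request:
drive_tool([
  {"x":0,"y":0,"z":0.004,"spin":0,"gripper":0},
  {"x":0,"y":0,"z":0.008,"spin":0,"gripper":0},
  {"x":0,"y":0.001,"z":0.014,"spin":0,"gripper":0},
  {"x":0,"y":0.001,"z":0.02,"spin":0,"gripper":0},
  {"x":0,"y":0.001,"z":0.02,"spin":0,"gripper":0},
])

```text
clock: 4.33
tool_pos: [0.4958, 0.0019, 0.0774]
ee_rot: [2.495, 1.905, -0.009]
contact_force: [-1.1, -9.7, 0.3]
finger_gap: 0.0005
```

Run:
```python
from bench import robot, cams
import cv2
a=cams.read_camera('scene')['pixels'][:,:,::-1]; cv2.imwrite('pics/s3.png',cv2.resize(a[170:320,210:370],None,fx=4,fy=4,interpolation=2))
cv2.imwrite('pics/w3.png',cams.read_camera('wrist')['pixels'][:,:,::-1])
```

```text
(no output)
```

View pics/s3.png

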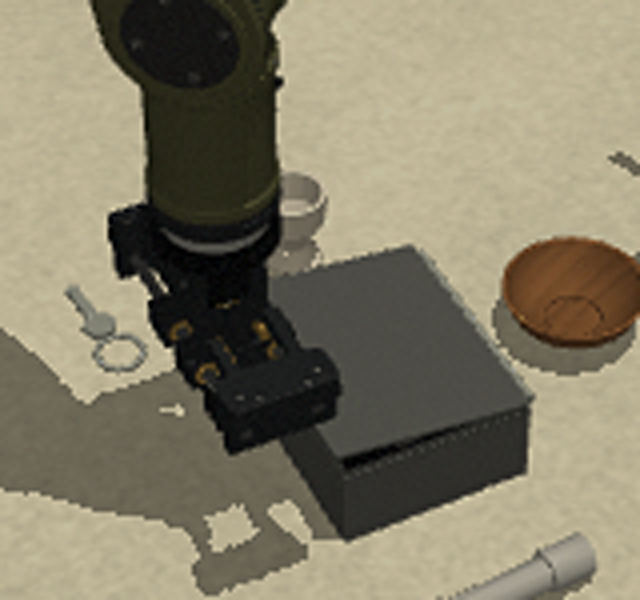

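View pics/w3.png

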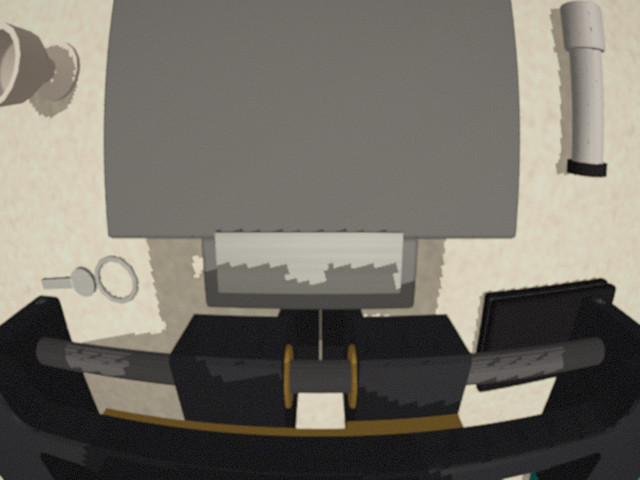

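The lid is following the finger. The gap under it shows at scene crop (390,455), and nothing presses on the plate. I'll continue along the arc.

Request:
drive_tool([
  {"x":0.0005,"y":0.002,"z":0.0095,"spin":0,"gripper":0},
  {"x":0.001,"y":0.004,"z":0.019,"spin":0,"gripper":0},
  {"x":0.0015,"y":0.006,"z":0.0285,"spin":0,"gripper":0},
  {"x":0.0025,"y":0.0095,"z":0.038,"spin":0,"gripper":0},
  {"x":0.0035,"y":0.013,"z":0.047,"spin":0,"gripper":0},
  {"x":0.0045,"y":0.017,"z":0.056,"spin":0,"gripper":0},
  {"x":0.006,"y":0.022,"z":0.064,"spin":0,"gripper":0},
  {"x":0.007,"y":0.0265,"z":0.072,"spin":0,"gripper":0},
  {"x":0.007,"y":0.0265,"z":0.072,"spin":0,"gripper":0},
])

```text
clock: 5.18
tool_pos: [0.5036, 0.0302, 0.1502]
ee_rot: [2.493, 1.908, -0.004]
contact_force: [-1.9, -6.3, 4.2]
finger_gap: 0.0002
```

Run:
```python
from bench import robot, cams
import cv2
a=cams.read_camera('scene')['pixels'][:,:,::-1]; cv2.imwrite('pics/s4.png',cv2.resize(a[150:320,210:380],None,fx=3.5,fy=3.5,interpolation=2))
cv2.imwrite('pics/w4.png',cams.read_camera('wrist')['pixels'][:,:,::-1])
```

```text
(no output)
```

View pics/s4.png

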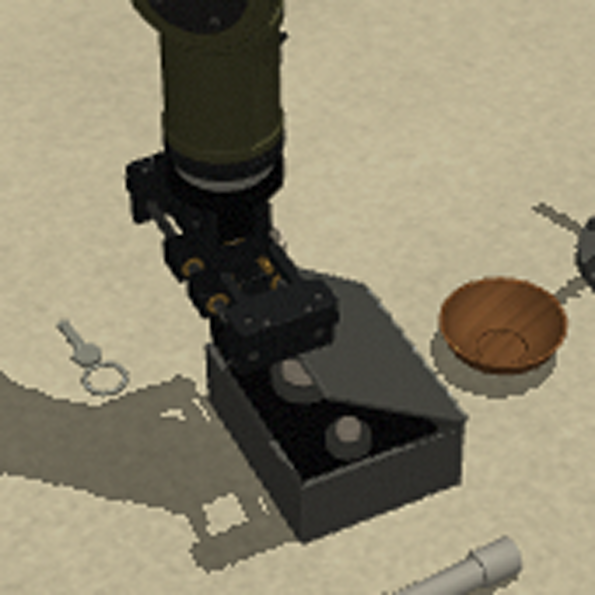

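View pics/w4.png

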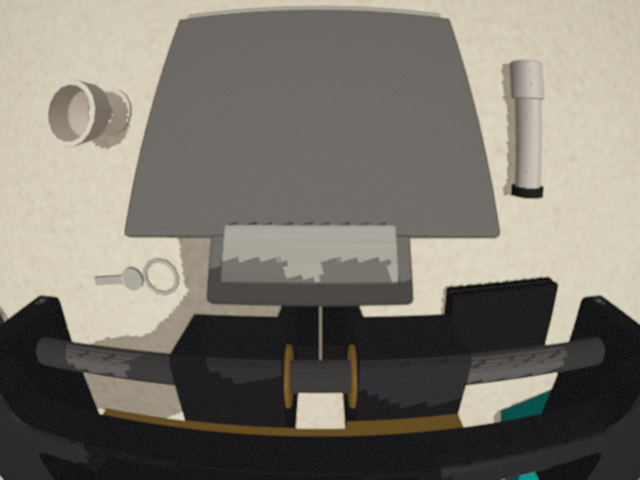

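Request:
drive_tool([
  {"x":0.002,"y":0.007,"z":0.008,"spin":0,"gripper":0},
  {"x":0.0035,"y":0.013,"z":0.015,"spin":0,"gripper":0},
  {"x":0.005,"y":0.02,"z":0.022,"spin":0,"gripper":0},
  {"x":0.007,"y":0.027,"z":0.029,"spin":0,"gripper":0},
  {"x":0.009,"y":0.034,"z":0.035,"spin":0,"gripper":0},
  {"x":0.011,"y":0.042,"z":0.041,"spin":0,"gripper":0},
  {"x":0.0135,"y":0.05,"z":0.046,"spin":0,"gripper":0},
  {"x":0.0155,"y":0.058,"z":0.051,"spin":0,"gripper":0},
  {"x":0.018,"y":0.067,"z":0.055,"spin":0,"gripper":0},
  {"x":0.02,"y":0.076,"z":0.059,"spin":0,"gripper":0},
])

```text
clock: 6.12
tool_pos: [0.5245, 0.1095, 0.208]
ee_rot: [-2.493, -1.911, -0.001]
contact_force: [0.0, 0.1, -1.4]
finger_gap: 0.0003
```

Run:
```python
from bench import robot, cams
import cv2
print(robot.state()['tool_pos'])
a=cams.read_camera('scene')['pixels'][:,:,::-1]; cv2.imwrite('pics/s5.png',cv2.resize(a[120:320,210:440],None,fx=3,fy=3,interpolation=2))
cv2.imwrite('pics/w5.png',cams.read_camera('wrist')['pixels'][:,:,::-1])
```

```text
[0.52447019 0.10953221 0.20802044]
```

View pics/s5.png

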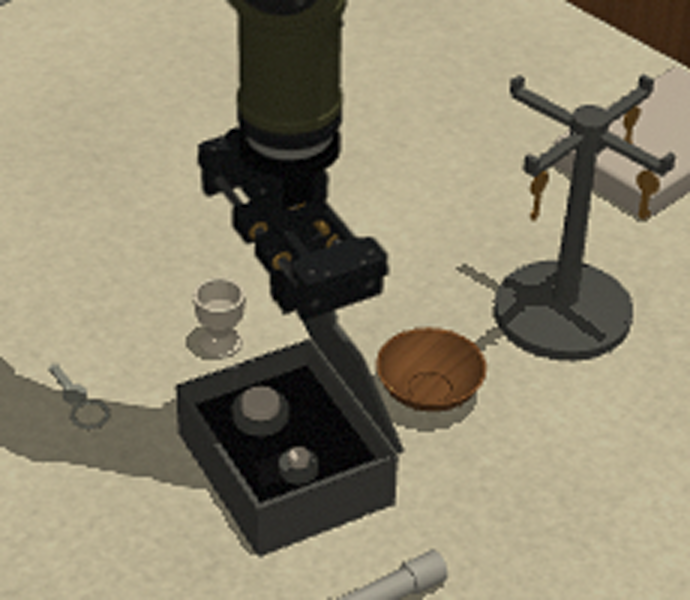

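View pics/w5.png

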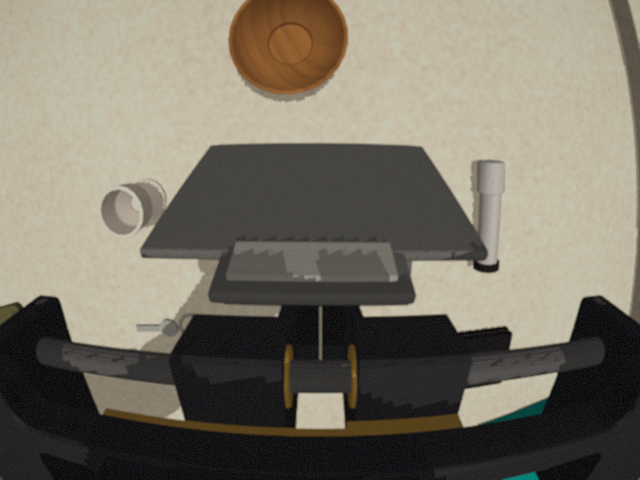

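Request:
drive_tool([
  {"x":0.0025,"y":0.009,"z":0.003,"spin":0,"gripper":0},
  {"x":0.005,"y":0.018,"z":0.005,"spin":0,"gripper":0},
  {"x":0.007,"y":0.027,"z":0.007,"spin":0,"gripper":0},
  {"x":0.0095,"y":0.036,"z":0.008,"spin":0,"gripper":0},
  {"x":0.012,"y":0.044,"z":0.008,"spin":0,"gripper":0},
  {"x":0.014,"y":0.052,"z":0.008,"spin":0,"gripper":0},
  {"x":0.016,"y":0.06,"z":0.008,"spin":0,"gripper":0},
  {"x":0.0175,"y":0.066,"z":0.008,"spin":0,"gripper":0},
  {"x":0.0195,"y":0.072,"z":0.008,"spin":0,"gripper":0},
  {"x":0.0195,"y":0.072,"z":0.008,"spin":0,"gripper":0},
])

```text
clock: 7.05
tool_pos: [0.544, 0.182, 0.2157]
ee_rot: [-2.492, -1.912, -0.002]
contact_force: [-0.3, 0.0, 0.2]
finger_gap: 0.0005
```

Run:
```python
from bench import robot, cams
import cv2
print(robot.state()['tool_pos'])
a=cams.read_camera('scene')['pixels'][:,:,::-1]; cv2.imwrite('pics/s6.png',cv2.resize(a[120:320,210:440],None,fx=3,fy=3,interpolation=2))
cv2.imwrite('pics/w6.png',cams.read_camera('wrist')['pixels'][:,:,::-1])
```

```text
[0.54398037 0.18199762 0.21570853]
```

View pics/s6.png

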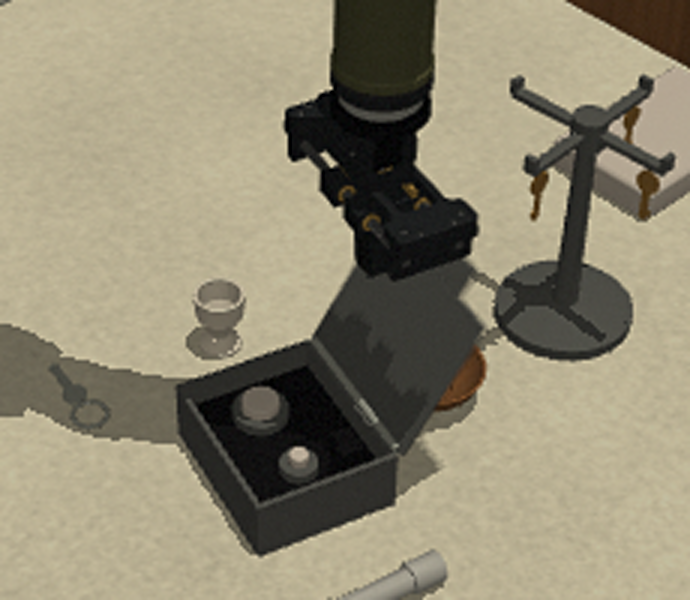

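View pics/w6.png

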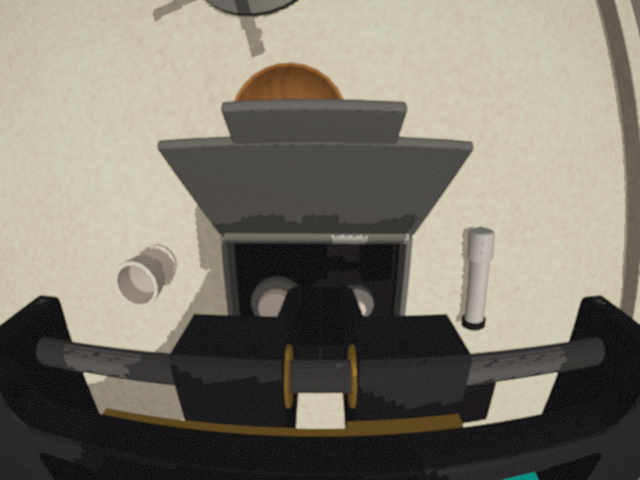

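The lid rests leaning back. The wide button is on the robot's side (scene crop 263,403, larger housing), and the narrow one is at (298,458). I'll back off to measure the wide button with the wrist camera.

Request:
drive_tool([
  {"x":-0.005,"y":-0.02,"z":0,"spin":0,"gripper":0},
  {"x":-0.015,"y":-0.05,"z":0,"spin":0,"gripper":0},
  {"x":-0.035,"y":-0.08,"z":0,"spin":0,"gripper":0},
  {"x":-0.055,"y":-0.1,"z":0,"spin":0,"gripper":0},
  {"x":-0.074,"y":-0.122,"z":-0.02,"spin":0,"gripper":0},
  {"x":-0.074,"y":-0.122,"z":-0.04,"spin":0,"gripper":0},
  {"x":-0.074,"y":-0.122,"z":-0.04,"spin":0,"gripper":0},
])

```text
clock: 7.73
tool_pos: [0.4669, 0.0553, 0.1737]
ee_rot: [-2.495, -1.906, 0.01]
contact_force: [1.0, 0.6, -0.3]
finger_gap: 0.0005
```

Run:
```python
from bench import robot, cams
import cv2
print(robot.state()['tool_pos'])
a=cams.read_camera('scene')['pixels'][:,:,::-1]; cv2.imwrite('pics/s7.png',cv2.resize(a[120:320,210:440],None,fx=3,fy=3,interpolation=2))
a=cams.read_camera('wrist')['pixels'][:,:,::-1];cv2.imwrite('pics/w7.png',a)
```

```text
[0.46694128 0.0553494  0.17373696]
```

View pics/w7.png

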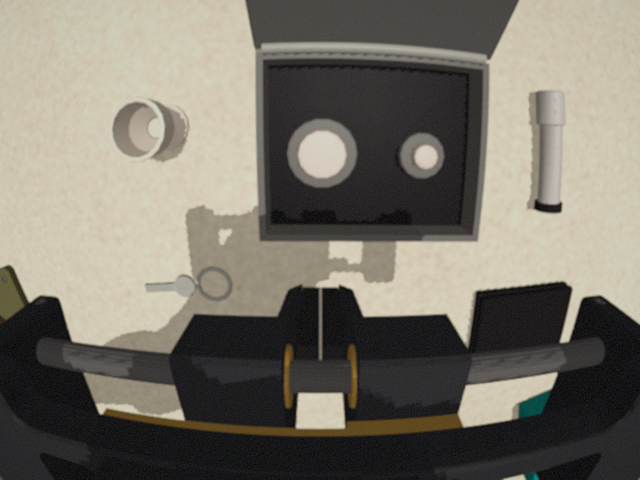

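View pics/s7.png

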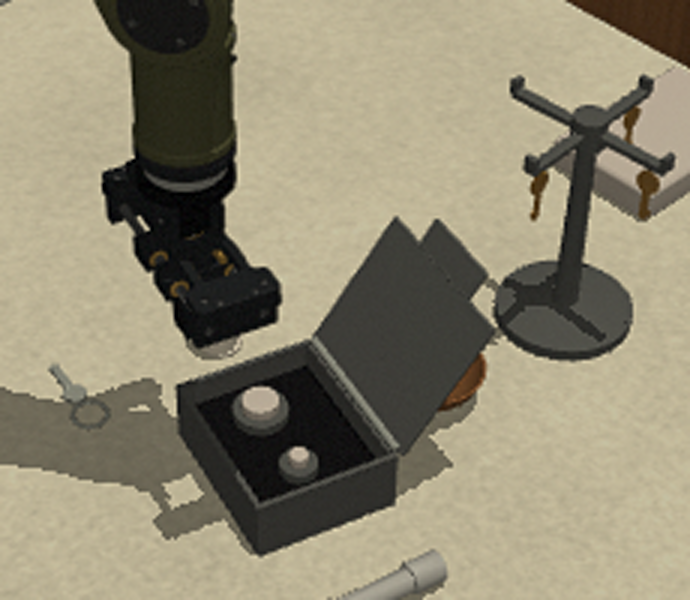

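The wide button is at wrist (322,155) and the narrow one at (426,156). The lid is open and nothing has been disturbed.

Run:
```python
from bench import robot,cams
from h import *
s=robot.state();c=cams.read_camera('wrist');S=cams.read_camera('scene')
print(s['tool_pos'],'wide',wplane(c,s,(322,155),.056).round(4),'narrow',wplane(c,s,(426,156),.056).round(4))
print('scene wide',onplane(S,(263/3+210,401/3+120),.056).round(4))
```

```text
[0.47008316 0.05832536 0.17588172] wide [0.4852 0.1122 0.056 ] narrow [0.5551 0.0943 0.056 ]
scene wide [0.4928 0.1106 0.056 ]
```

Request:
drive_tool([
  {"x":0.008,"y":0.026,"z":0,"spin":0,"gripper":0},
  {"x":0.015,"y":0.052,"z":0,"spin":0,"gripper":0},
  {"x":0.015,"y":0.053,"z":-0.03,"spin":0,"gripper":0},
  {"x":0.015,"y":0.053,"z":-0.06,"spin":0,"gripper":0},
  {"x":0.015,"y":0.053,"z":-0.085,"spin":0,"gripper":0},
  {"x":0.015,"y":0.053,"z":-0.095,"spin":0,"gripper":0},
  {"x":0.015,"y":0.053,"z":-0.095,"spin":0,"gripper":0},
  {"x":0.015,"y":0.053,"z":-0.095,"spin":0,"gripper":0},
])

```text
clock: 8.6
tool_pos: [0.4854, 0.1122, 0.0811]
ee_rot: [2.493, 1.912, 0.002]
contact_force: [-0.3, -0.7, 0.8]
finger_gap: 0.0004
```

Run:
```python
from bench import robot, cams
import cv2
s=robot.state();print(s['tool_pos'],s['contact_force'])
a=cams.read_camera('scene')['pixels'][:,:,::-1]; cv2.imwrite('pics/s8.png',cv2.resize(a[120:320,210:440],None,fx=3,fy=3,interpolation=2))
a=cams.read_camera('wrist')['pixels'][:,:,::-1];cv2.imwrite('pics/w8.png',a)
```

```text
[0.4854498  0.11216117 0.0810911 ] [-0.27569728 -0.6832372   0.81776966]
```

View pics/s8.png

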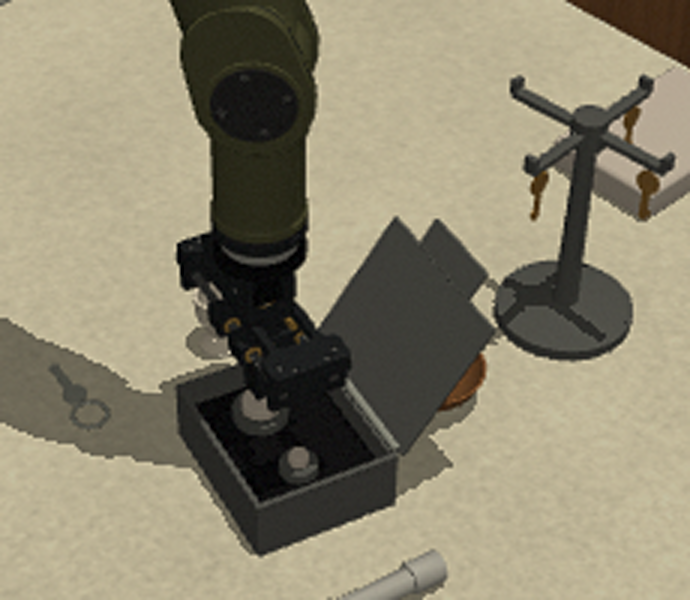

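View pics/w8.png

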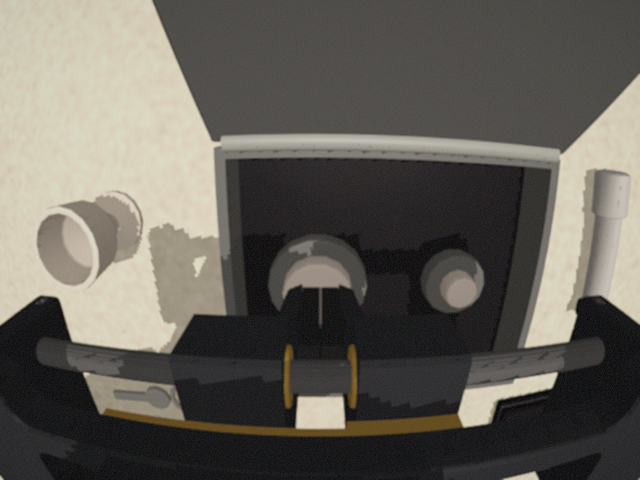

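The tip is centred over the wide button and nothing is touching. Pressing now.

Request:
drive_tool([
  {"x":0,"y":0,"z":-0.008,"spin":0,"gripper":0},
  {"x":0,"y":0,"z":-0.013,"spin":0,"gripper":0},
  {"x":0,"y":0,"z":-0.017,"spin":0,"gripper":0},
  {"x":0,"y":0,"z":-0.02,"spin":0,"gripper":0},
  {"x":0,"y":0,"z":-0.02,"spin":0,"gripper":0},
])

```text
clock: 9.12
tool_pos: [0.4859, 0.1116, 0.0639]
ee_rot: [2.491, 1.91, 0.006]
contact_force: [-3.3, -0.8, 34.4]
finger_gap: 0.0004
```

34 N with the TCP at 63.9 mm means the button bottomed out at its full 6 mm. Releasing and retreating.

Request:
drive_tool([
  {"x":0,"y":0,"z":0.01,"spin":0,"gripper":0},
  {"x":0,"y":0,"z":0.04,"spin":0,"gripper":0},
  {"x":0,"y":0,"z":0.08,"spin":0,"gripper":0},
  {"x":-0.005,"y":-0.02,"z":0.12,"spin":0,"gripper":0},
  {"x":-0.015,"y":-0.055,"z":0.13,"spin":0,"gripper":0},
  {"x":-0.02,"y":-0.08,"z":0.13,"spin":0,"gripper":0},
  {"x":-0.02,"y":-0.08,"z":0.13,"spin":0,"gripper":0},
  {"x":-0.02,"y":-0.08,"z":0.13,"spin":0,"gripper":0},
])

```text
clock: 9.78
tool_pos: [0.4643, 0.0293, 0.1908]
ee_rot: [2.497, 1.906, -0.001]
contact_force: [-0.3, -0.7, -0.2]
finger_gap: 0.0003
```

Run:
```python
from bench import robot, cams
import cv2
s=robot.state();print(s['tool_pos'],s['contact_force'],abs(s['qd']).max())
a=cams.read_camera('scene')['pixels'][:,:,::-1]; cv2.imwrite('pics/s9.png',cv2.resize(a[120:320,210:440],None,fx=3,fy=3,interpolation=2))
a=cams.read_camera('wrist')['pixels'][:,:,::-1];cv2.imwrite('pics/w9.png',a)
```

```text
[0.46429025 0.02932891 0.19082151] [-0.25118051 -0.71016548 -0.24119808] 0.04463061325013937
```

View pics/s9.png

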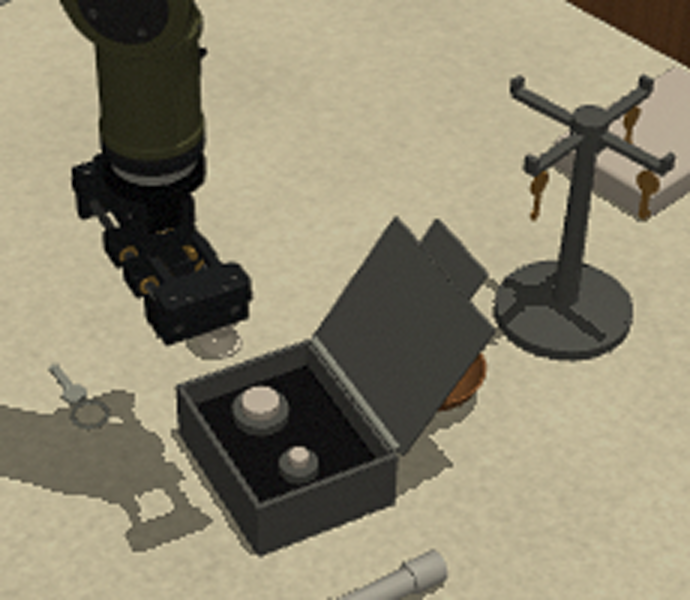

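View pics/w9.png

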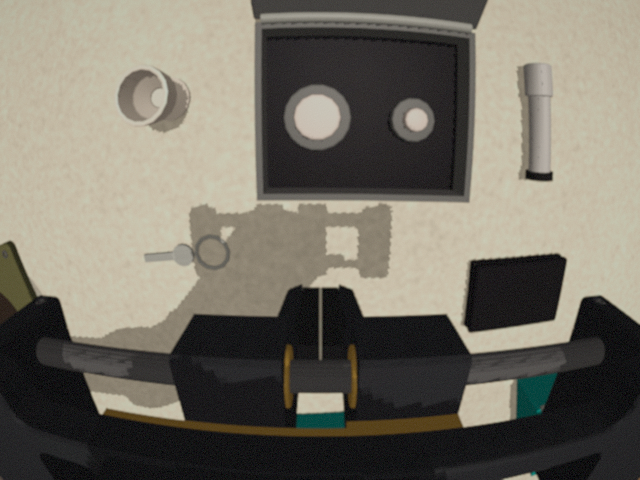

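The lid is open, both buttons are up, the bystanders and the carousel are unchanged, and the arm is clear of everything. Handing in.

```bash
python3 -c "
from bench import robot
print(robot.close_job())"
```

```text
the job is handed in; nothing more can be done
None
```

I opened the lid of the grey key-finder box until it stayed open by itself. I then pressed the wide button, the one on the robot's side, all the way down and let it go. I handed the job in at about 10 s; no verdict is reported.

- **How the lid was opened:** The tool always points straight down, so no fingertip fitted flat under the tab. I pressed the closed fingertips against the tab's front edge (about 10 N sideways). Friction lifted it, and I followed its arc past upright. It then fell back and stayed leaning open. The pictures show no contact with the steel plate.
- **Button press:** The force rose to 34 N with the fingertips about 50 mm above the surface, which matches the full 6 mm of travel. That is well above the roughly 5 N needed, but the press was made with the fingers.
- **Last checks:** The final pictures show the lid open, both buttons up, and the egg cup, keyring, wallet case, flashlight and carousel apparently where they started. The coin bowl was partly hidden behind the lid, and what could be seen of it had not moved. The arm was clear of everything, with a force reading below 1 N. These were checks by eye; I did not measure the bystanders' positions again.
- **One disagreement:** The scene camera placed the wide button about 8 mm away from the wrist camera's position. I used the wrist value, which matched the fitted box pose to about 1 mm, and the fingertips came down centred on the button.

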